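# Stack the boxed games on the chip case

## Robot

A 7-joint arm with a two-finger parallel gripper is mounted at the origin on the work surface. World frame = base frame: x ahead of the robot, y to its left, z up, the work surface at z = 0. Lengths are in m, angles in rad, forces in N, time in s.
With the tool pointing down it reaches from about 0.4 to 0.85 m from the base axis. Payload 4.5 kg.
Tool frame: the origin (TCP) lies at the very end of the fingers, on their centre line; the grasp point (between the pads) lies 19 mm behind it (tcp_to_grasp is the z of the grasp point in the tool frame, in m); z points along the fingers, y is the line along which they close (so a half turn about z gives the same grasp; the last joint's range is limited). The gripper opens to 88 mm and grips with 3 to 60 N. Pads are 18 mm wide; open, the fingers measure 123 mm over their backs; the gripper's body (75 mm by 187 mm) begins 45 mm behind the grasp point.
Start: joints at [1.364, 0.689, -0.195, 1.565, 0.157, 0.902, -0.215], TCP at [0.149, -0.607, 0.239] pointing down, gripper open.
Joint ranges: [-3.01, 3.01], [-0.46, 2.08], [-1.47, 1.51], [0.13, 2.56], [-1, 4.14], [0.04, 2.09], [-2.66, 2.66]. Speed limits (rad/s): [2.57, 2.57, 3.14, 3.14, 3.14, 3.14, 3.14].

## Interface

Orientations are given as a unit quaternion [x, y, z, w].
In Python, from plant import * gives the robot as it stands. The module is installed in compiled form; this text tells all that it offers.
- The arm moves only by the shell command python3 -m jog 'ROWS' [OPENING] [FORCE]. ROWS is JSON, a list that holds one entry, the list of rows, each a list of 6 numbers: the shift along the tool's x, y, z in m, then the turn, a rotation vector about the tool's x, y, z in rad. In form: [[[dx, dy, dz, ax, ay, az], ...]]. A call has 1 to 12 rows; each row shifts and turns the commanded pose from where the row before left it, along the tool's axes as they then stand; what a row does not reach is not made up. A row lasts 1/8 s, in which the tool goes at most 62.5 mm and 10.7 degrees, less where a joint would pass 70% of its speed; a pose out of reach is approached as far as the arm can. A call with a gripper value outside its range is refused whole. OPENING is the finger opening in m, from 0 to 0.0881, set as the call begins (- or left out, the last holds). The fingers move at their own pace and stop on an object; FORCE is the grip in N (left out, the last holds). Time passes only in rows, so rows that do not move let the fingers close. It gives the time, the measured TCP pose, the force, the opening and the grip force at its end, in the units of the state.
- get_state(): the state, without advancing time (a new reading comes with each control period).
- snapshot(name): name is "scene" or "top" or "wrist"; returns a dict with "frame" (400x640x3 uint8, red, green, blue), "mtx" (3x3 intrinsics, pixels), "xyz" and "orientation" of the camera in the world; the wrist camera has in their place "mount" (4x4, takes a point from camera to tool coordinates, whose origin is the TCP and whose axes are the flange's). Camera axes: x right, y down, z forward; pixel columns grow to the right and rows downward; lengths in m; the calibration is good to about 2 mm. A picture is of the moment at which its call begins: read the wrist's pose just before it. There is no depth.
- finish_job(): hands the job in; it is judged then, once.
The state is a dict: "clock": time; "q": joint angles; "qd": joint speeds; "joint_torque": joint torques, N m; "tool_pos": TCP position; "eef_rot": TCP orientation; "contact_force": force on the tool from outside, world axes, zero at the start; "moment": the same for the moment, N m; "opening": opening from 0.0 (shut) to 1.0 (fully open); "finger_force": force on a finger pad.
Only numpy, scipy, OpenCV 4.12 (cv2) and the standard library are available. Lean on these libraries where they do the work, as an engineer would, in place of code of your own. Each camera call takes 0.05 s, during which the arm holds its last target. There are 200 camera calls.

## Task

Game night is over: shut the lid of the poker-chip case and stack the three boxes on it in one neat column, each lying flat and right way up, centred and square on what is below with its long side along the case's long side: the long wooden domino box on the middle of the case's lid, the cardboard carton on that, the small steel dice tin on top. Set the boxes down gently, do not drop them, and leave the bottle, the tumbler, the upturned dice cup and the cube of chalk standing where they are.

Things in the scene. Friction and masses are not known exactly. Their poses are not given: they have to be found in the camera images.
- chip_case: Heavy aluminium-edged poker-chip case, black panels; does not move. Origin: centre of its underside. 150 mm along its x (depth), 260 mm along its y (long side), 66 mm high shut (lower shell 44, lid 22). Front (-x) faces the robot, with latches and a handle that sticks out 28 mm, 20 mm up. The lid is hinged along the far (+x) side.
- case_lid (a joint): Angle of the case's lid in rad: 0 shut, growing as the front edge rises; it starts partly open. A stiff friction hinge holds it at any angle; 1 to 4 N at its front edge moves it. No latch needs working.
- case_hinge (a point): Middle of the lid's hinge line, on the case's far side, 44 mm above the table; axes as the case's. The hinge line runs along the case's y. The lid is a 22 mm thick shell, 150 mm from hinge to front edge and 260 mm wide: its outer face lies 22 mm off the plane through the hinge line.
- lid_front (a point): Middle of the lid's front top edge (on the outer face, 150 mm from the hinge); moves with the lid.
- case_top (a point): Centre of the shut lid's flat top, 66 mm above the table; fixed to the case, axes as the case's.
- domino_box: Closed wooden domino box with a sliding lid, the longest box: 210 mm along its x, 70 mm along its y, 45 mm high, about 0.5 kg. Origin: centre of its underside, z up. At the start it lies askew on the carton.
- carton: Closed plain cardboard carton with a strip of paper tape, the middle box: 150 mm along its x, 62 mm along its y, 36 mm high, about 0.3 kg. Origin: centre of its underside, z up. At the start the domino box lies on it.
- dice_tin: Closed steel tin, the smallest box: 92 mm along its x, 54 mm along its y, 25 mm high, about 0.15 kg. Origin: centre of its underside, z up.
- bottle: Brown glass bottle, bystander, 62 mm diameter, 230 mm tall, standing close to the domino box. Origin: centre of its underside.
- tumbler: Steel drinks tumbler with a black lid, bystander, 78 mm diameter at most, 162 mm tall, standing close to the dice tin. Origin: centre of its underside.
- dice_cup: Brown leather dice cup standing mouth down, bystander, 84 mm diameter at its foot, 90 mm tall. Origin: centre of its underside.
- chalk: Cube of cue chalk, bystander, 22 mm sides. Origin: centre of its underside.
There are look-alikes about, which are no part of the job. Leave any green look-alike of the domino_box alone. Leave any red look-alike of the carton alone.

How it is judged:
At the end, for the whole second after the job is handed in: Lid shut (0.04 rad). Domino box on its centre (12 mm), carton on that, tin on top (10 mm each way), long sides along the case's long side (5 degrees from the one below), flat, right way up (3 degrees), at rest. Bottle, tumbler, dice cup, chalk within 25 mm of their starts (value of joint case_lid below 0.04 rad and x of domino_box in the frame of case_top between -0.012 and 0.012 m and y of domino_box in the frame of case_top between -0.012 and 0.012 m and z of domino_box in the frame of case_top between -0.005 and 0.005 m and angle between the x axis of domino_box and the y axis of case_top, either way round below 0.09 rad and x of carton in the frame of domino_box between -0.01 and 0.01 m and y of carton in the frame of domino_box between -0.01 and 0.01 m and z of carton in the frame of domino_box between 0.04 and 0.05 m and angle between the x axis of carton and the x axis of domino_box, either way round below 0.09 rad and x of dice_tin in the frame of carton between -0.01 and 0.01 m and y of dice_tin in the frame of carton between -0.01 and 0.01 m and z of dice_tin in the frame of carton between 0.031 and 0.041 m and angle between the x axis of dice_tin and the x axis of carton, either way round below 0.09 rad and angle between each of domino_box, carton, dice_tin's own z axis and vertical below 0.06 rad and linear speed of each of domino_box, carton, dice_tin below 0.02 m/s and distance of each of bottle, tumbler, dice_cup, chalk from where it was at the start of the episode below 0.025 m); the robot touches nothing.
It fails at once if the bottle, tumbler, dice cup or chalk is pushed more than 25 mm or tipped over (distance of any of bottle, tumbler, dice_cup, chalk from where it was at the start of the episode above 0.025 m or angle between any of bottle, tumbler, dice_cup's own z axis and vertical above 0.5 rad).
It fails at once if a box is let fall (moves faster than 0.5 m/s out of the fingers, a drop of over about 13 mm) ((linear speed of domino_box above 0.5 m/s and contact force between the fingers and domino_box below 0.2 N) or (linear speed of carton above 0.5 m/s and contact force between the fingers and carton below 0.2 N) or (linear speed of dice_tin above 0.5 m/s and contact force between the fingers and dice_tin below 0.2 N)).
It also fails if it takes over 72 s, if anything falls off the work surface, if the arm or the gripper's body presses on something with over 40 N, if the wrist force passes 120 N, or if a joint passes its speed limit or range.

## Working session

There is one attempt and no reset: what is moved stays moved. The work goes in short steps, Python scripts to look and compute and a shell command to move; the robot and the scene stay as the last step left them, time stands still between calls to the robot, and variables do not carry over. Pictures are saved under pics/ and viewed, at most 10 in all, crops included, and the job is handed in when it is done.

```bash
mkdir -p pics
cat > h.py <<'E'
from plant import *
import numpy as np, cv2
from scipy.spatial.transform import Rotation as R
def snap(n):
    s=get_state(); d=snapshot(n); K=np.array(d["mtx"])
    if n=="wrist":
        T=np.eye(4);T[:3,:3]=R.from_quat(s["eef_rot"]).as_matrix();T[:3,3]=s["tool_pos"]
        M=T@np.array(d["mount"])
    else:
        M=np.eye(4);M[:3,:3]=R.from_quat(d["orientation"]).as_matrix();M[:3,3]=d["xyz"]
    return d["frame"],K,M
def save(f,name): cv2.imwrite("pics/"+name,cv2.cvtColor(f,cv2.COLOR_RGB2BGR))
def ray(uv,K,M):
    uv=np.atleast_2d(np.array(uv,float)); r=np.c_[uv,np.ones(len(uv))]@np.linalg.inv(K).T@M[:3,:3].T
    return M[:3,3],r/np.linalg.norm(r,axis=1)[:,None]
def plane(uv,K,M,z):
    o,r=ray(uv,K,M); return o+r*((z-o[2])/r[:,2])[:,None]
def tri(obs): # [(uv,K,M),...] -> point, residual mm
    A=np.zeros((3,3));b=np.zeros(3);L=[]
    for uv,K,M in obs:
        o,r=ray(uv,K,M);P=np.eye(3)-np.outer(r[0],r[0]);A+=P;b+=P@o;L.append((o,P))
    p=np.linalg.solve(A,b); return p,max(np.linalg.norm(P@(p-o)) for o,P in L)*1e3
def proj(p,K,M):
    p=np.atleast_2d(p);c=(p-M[:3,3])@M[:3,:3]; return (c@K.T)[:,:2]/c[:,2:]
E
python3 - <<'E'
from h import *
for n in("scene","top"):
    f,K,M=snap(n); save(f,n+"0.png"); np.savez(n+"0.npz",f=f,K=K,M=M); print(n,K.tolist(),M.round(3).tolist())
s=get_state();print(s)
print(snapshot("wrist")["mount"])
E
```

```text
scene [[385.6548517229681, 0.0, 319.699375739345], [0.0, 385.6548517229681, 200.919177306589], [0.0, 0.0, 1.0]] [[0.111, 0.703, -0.703, 1.304], [0.994, -0.084, 0.073, -0.094], [-0.008, -0.707, -0.708, 0.882], [0.0, 0.0, 0.0, 1.0]]
top [[462.6665757232798, 0.0, 321.9805810762763], [0.0, 462.6665757232798, 203.5331962554443], [0.0, 0.0, 1.0]] [[0.027, -0.981, 0.19, 0.197], [-1.0, -0.029, -0.007, -0.014], [0.012, -0.19, -0.982, 1.55], [0.0, 0.0, 0.0, 1.0]]
{'clock': 0.1, 'q': array([ 1.36378229,  0.68991095, -0.19450351,  1.56623694,  0.1573061 ,
        0.90251179, -0.21509261]), 'qd': array([ 0.0002333 , -0.00217748, -0.00031806, -0.00262648, -0.00023492,
        0.00072385,  0.00040651]), 'joint_torque': array([-2.21265196e-03, -5.28498530e+01, -1.27146430e+00, -1.53837311e+01,
       -5.26147080e-02,  2.00499926e-03,  6.24470340e-05]), 'tool_pos': array([ 0.14886804, -0.60642216,  0.23798388]), 'eef_rot': array([ 9.92755016e-01,  1.20153130e-01, -1.68911996e-04, -8.21096035e-04]), 'contact_force': array([ 0.33833046, -0.38542932,  0.3835392 ]), 'moment': array([ 0.07730227,  0.02707899, -0.04857508]), 'finger_force': 0.0, 'opening': 1.004145071387341}
[[ 8.41012650e-04 -9.52436426e-01 -3.04736194e-01  8.02178911e-02]
 [ 9.99999329e-01  1.04383682e-03 -5.02651566e-04 -1.40009795e-03]
 [ 7.96838521e-04 -3.04735567e-01  9.52436664e-01 -1.44635406e-01]
 [ 0.00000000e+00  0.00000000e+00  0.00000000e+00  1.00000000e+00]]
```

View pics/scene0.png

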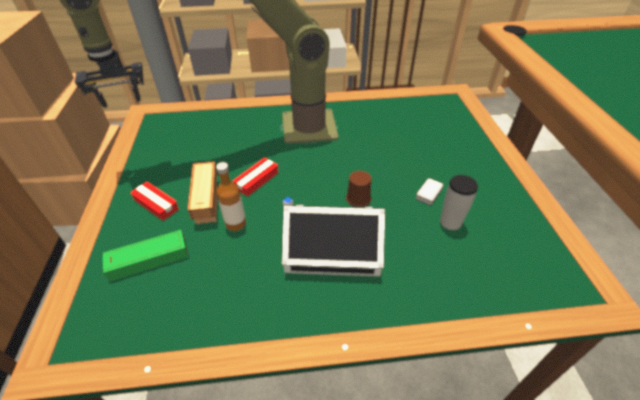

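View pics/top0.png

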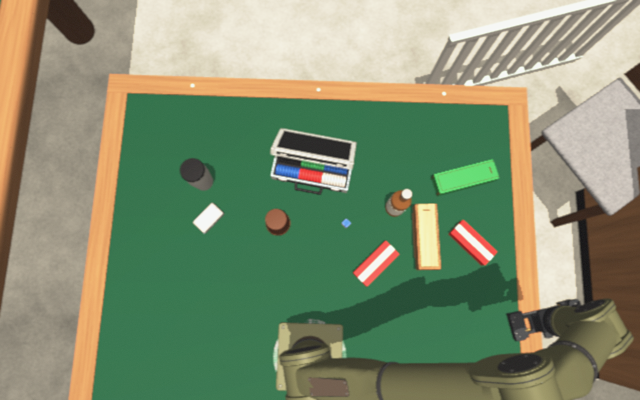

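The scene view shows the wooden domino box at (203,190) on the carton, bottle (230,200), case with lid half open (333,240), tin (430,190), tumbler (458,203), cup (360,188), chalk (288,202). In the top view these are: domino (427,237), bottle (400,202), case (313,160), tin (208,218), tumbler (195,172), cup (277,221) and chalk (346,223).
Candidates: long box – wooden (427,237) vs green (466,176), wooden fits. Carton – red (376,263) and red (473,242) are look-alikes; the plain one is under the domino box. I'll confirm in a crop.

Run:
```python
from h import *
S=np.load("scene0.npz");T=np.load("top0.npz")
a=cv2.resize(S["f"][150:235,130:290],None,fx=5,fy=5,interpolation=cv2.INTER_CUBIC)[:, :800]
b=cv2.resize(T["f"][190:285,350:500],None,fx=3,fy=3,interpolation=cv2.INTER_CUBIC)
c=cv2.resize(T["f"][120:215,265:365],None,fx=3,fy=3,interpolation=cv2.INTER_CUBIC)
a=cv2.resize(a,(550,292)); 
im=np.zeros((580,760,3),np.uint8); im[:292,:550]=a; im[294:579,:450]=b; im[294:579,455:755]=c
save(im,"crop1.png")
t=T["f"];K,M=T["K"],T["M"];hsv=cv2.cvtColor(t,cv2.COLOR_RGB2HSV)
print("dom hsv",hsv[237,427],"tin",hsv[218,208],"felt",hsv[300,200],"cup",hsv[221,277],"chalk",hsv[223,346])
def comp(mask,uv):
    n,l,st,ce=cv2.connectedComponentsWithStats(mask.astype(np.uint8)); k=l[uv[1],uv[0]]
    m=(l==k).astype(np.uint8); c=max(cv2.findContours(m,0,2)[0],key=cv2.contourArea); return c,st[k]
def rect(mask,uv,z,nm):
    c,st=comp(mask,uv); r=cv2.minAreaRect(c); p=plane(cv2.boxPoints(r),K,M,z)
    print(nm,st,p[:,:2].round(3).tolist(),"c",p.mean(0).round(3),"sides",np.linalg.norm(np.diff(p,axis=0),axis=1).round(3))
H,Sa,V=[hsv[...,i].astype(int) for i in range(3)]
rect((H>12)&(H<35)&(Sa>50)&(V>140),(427,240),.081,"domino")
rect((Sa<60)&(V>150),(208,218),.025,"tin")
rect((H>95)&(H<125)&(Sa>80),(346,223),.022,"chalk")
for nm,uv,z in(("cup",(277,219),.09),("tumbler",(192,170),.162),("bottle cap",(406,194),.23)): print(nm,plane(uv,K,M,z).round(3))
```

```text
dom hsv [ 28  59 246] tin [ 60   1 247] felt [ 71 131 121] cup [ 10 130 165] chalk [106 144 241]
domino [ 415  203   26   67 1484] [[0.489, -0.324], [0.495, -0.397], [0.282, -0.404], [0.276, -0.333]] c [ 0.385 -0.365  0.081] sides [0.074 0.214 0.072]
tin [193 203  30  30 475] [[0.416, 0.407], [0.488, 0.347], [0.451, 0.304], [0.379, 0.364]] c [0.433 0.356 0.025] sides [0.094 0.057 0.093]
chalk [342 219   9   8  52] [[0.431, -0.089], [0.447, -0.104], [0.429, -0.123], [0.413, -0.108]] c [ 0.43  -0.106  0.022] sides [0.022 0.026 0.021]
cup [[0.425 0.118 0.09 ]]
tumbler [[0.559 0.381 0.162]]
bottle cap [[ 0.488 -0.268  0.23 ]]
```

View pics/crop1.png

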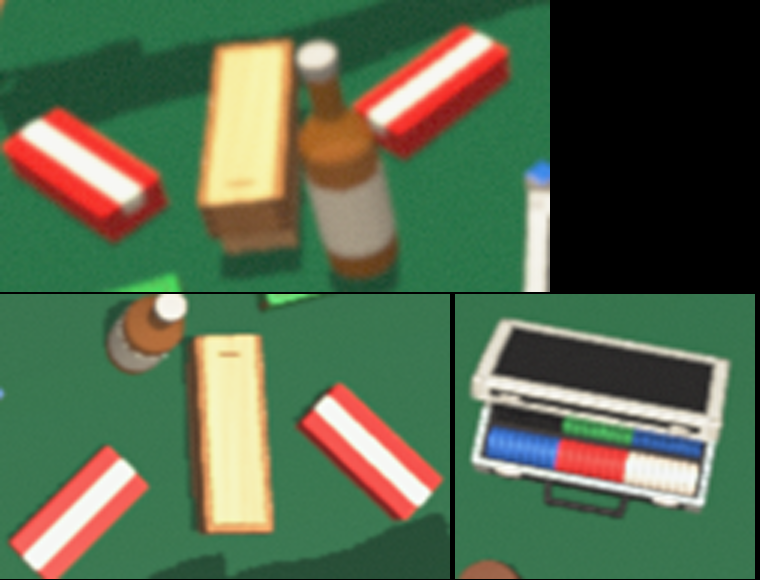

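The crop confirms it: both red boxes carry white tape bands and lie apart; the plain carton is the brown box beneath the wooden domino box. The lid's outer panel faces up at a moderate angle. I'll measure the lid, the case and the heights from two views.

Run:
```python
from h import *
D={n:np.load(n+"0.npz") for n in("scene","top")}
def quad(n,mask,uv):
    k,l,st,ce=cv2.connectedComponentsWithStats(mask.astype(np.uint8)); i=l[uv[1],uv[0]]
    m=(l==i).astype(np.uint8); c=max(cv2.findContours(m,0,1)[0],key=cv2.contourArea); h=cv2.convexHull(c)
    for e in np.arange(.01,.15,.005):
        a=cv2.approxPolyDP(h,e*cv2.arcLength(h,True),True)
        if len(a)<=4: break
    return a[:,0],st[i]
def run(nm,fm,uvs):
    q={}
    for n in D:
        f=D[n]["f"];hsv=cv2.cvtColor(f,cv2.COLOR_RGB2HSV).astype(int); a,st=quad(n,fm(hsv,n),uvs[n]); q[n]=a; print(nm,n,a.tolist(),st)
    t,s=D["top"],D["scene"]
    for a in q["top"]:
        b=min(((tri([(a,t["K"],t["M"]),(b,s["K"],s["M"])]),tuple(b)) for b in q["scene"]),key=lambda x:x[0][1])
        print("  ",a,b[1],b[0][0].round(4),round(b[0][1],1))
run("lidpanel",lambda h,n:h[...,2]<75,{"top":(315,146),"scene":(333,238)})
run("lidwhole",lambda h,n:((h[...,1]<60)&(h[...,2]>120)) ,{"top":(310,134) ,"scene":(333,210)})
run("domino",lambda h,n:(h[...,0]>14)&(h[...,0]<35)&(h[...,2]>(195))&(h[...,1]>30),{"top":(427,240),"scene":(203,185)})
run("tin",lambda h,n:(h[...,1]<50)&(h[...,2]>(180)),{"top":(208,218),"scene":(430,187)})
```

```text
lidpanel scene [[291, 215], [376, 217], [375, 259], [290, 256]] [ 290  214   87   46 3714]
lidpanel top [[279, 144], [287, 132], [349, 148], [344, 158]] [ 279  132   71   27 1063]
   [279 144] (np.int32(376), np.int32(217)) [0.6542 0.1177 0.1522] 0.3
   [287 132] (np.int32(375), np.int32(259)) [0.7247 0.1041 0.0698] 3.9
   [349 148] (np.int32(290), np.int32(256)) [ 0.679  -0.1098  0.0557] 0.1
   [344 158] (np.int32(291), np.int32(215)) [ 0.6163 -0.0934  0.1463] 4.7
lidwhole scene [[384, 209], [378, 275], [284, 271], [283, 202]] [ 281  201  105   75 2416]
lidwhole top [[279, 129], [356, 142], [346, 192], [272, 178]] [ 270  128   87   65 1815]
   [279 129] (np.int32(384), np.int32(209)) [0.6835 0.1196 0.2116] 5.7
   [356 142] (np.int32(283), np.int32(202)) [ 0.644  -0.1169  0.2246] 2.7
   [346 192] (np.int32(283), np.int32(202)) [ 0.5176 -0.109   0.0977] 9.2
   [272 178] (np.int32(378), np.int32(275)) [ 0.6212  0.1651 -0.1645] 2.6
domino scene [[212, 163], [210, 206], [188, 208], [193, 165]] [188 162  26  48 991]
domino top [[435, 204], [440, 267], [420, 267], [417, 205]] [ 417  204   24   64 1281]
   [435 204] (np.int32(188), np.int32(208)) [ 0.4907 -0.392   0.0795] 1.3
   [440 267] (np.int32(193), np.int32(165)) [ 0.2881 -0.404   0.0749] 0.1
   [420 267] (np.int32(212), np.int32(163)) [ 0.2863 -0.3414  0.0756] 1.3
   [417 205] (np.int32(210), np.int32(206)) [ 0.4861 -0.3323  0.0759] 0.6
tin scene [[427, 179], [442, 184], [431, 200], [418, 194]] [418 179  25  22 337]
tin top [[212, 203], [222, 213], [203, 232], [193, 222]] [193 203  30  30 447]
   [212 203] (np.int32(431), np.int32(200)) [0.4837 0.3454 0.0181] 0.3
   [222 213] (np.int32(418), np.int32(194)) [0.4512 0.3113 0.017 ] 1.3
   [203 232] (np.int32(431), np.int32(200)) [ 0.3963  0.3916 -0.074 ] 0.2
   [193 222] (np.int32(442), np.int32(184)) [0.4172 0.4036 0.0197] 0.2
```

Lid open about 52° (panel edge 0.149 m up at the front, 0.063 m at the back), case turned about −10°. The domino and tin heights agree with the given sizes. Now I'll move over the bottle's height to a point above the lid's front.

```bash
python3 -m jog '[[[0,0,-0.05,0,0,0],[0,0,-0.05,0,0,0],[0.039,-0.03,0,0,0,0],[0.039,-0.03,0,0,0,0],[0.039,-0.03,0,0,0,0],[0.039,-0.03,0,0,0,0],[0.039,-0.03,0,0,0,0],[0.039,-0.03,0,0,0,0],[0.039,-0.03,0,0,0,0],[0.039,-0.03,0,0,0,0]]]' 0 20; python3 -m jog '[[[0.039,-0.03,0,0,0,0],[0.039,-0.03,0,0,0,0],[0.039,-0.03,0,0,0,0],[0.039,-0.03,0,0,0,0],[0.039,-0.03,0,0,0,0],[0.039,-0.03,0,0,0,0],[0.039,-0.03,0,0,0,0],[0.039,-0.03,0,0,0,0],[0,0,0,0,0,0]]]'
cat >> h.py <<'E'
def to(x,y,z,psi=None):
    s=get_state();Rm=R.from_quat(s["eef_rot"]);p=s["tool_pos"]
    ps=np.degrees(np.arctan2(*Rm.as_matrix()[:2,0][::-1]))
    print("at",p.round(4),"psi",ps.round(2),"tilt",np.degrees(np.arccos(-Rm.as_matrix()[2,2])).round(2),"q1,q7",s["q"][[0,6]].round(2),"t",s["clock"])
    print(" tool shift",Rm.inv().apply(np.array([x,y,z])-p).round(4), "turn z",None if psi is None else round(float(-np.radians(psi-ps)),4))
E
python3 -c "
from h import *
to(.641,.007,.22)"
```

```text
clock: 1.4
tool_pos: [0.3955, -0.2981, 0.3386]
eef_rot: [0.993, 0.12, -0.0, -0.0]
contact_force: [1.6, -0.4, 0.2]
opening: 0.007
finger_force: 0.0
clock: 2.52
tool_pos: [0.6416, 0.0133, 0.3377]
eef_rot: [0.992, 0.124, -0.0, -0.002]
contact_force: [0.2, -0.1, 0.4]
opening: 0.006
finger_force: 0.0
at [0.6416 0.0133 0.3377] psi 14.19 tilt 0.2 q1,q7 [ 0.05 -1.56] t 2.525
 tool shift [-0.0022  0.0064  0.1176] turn z None
```

```bash
python3 -m jog '[[[0,0.003,0.045,0,0,0],[0,0.003,0.045,0,0,0],[0,0,0.045,0,0,0],[0,0,0.03,0,0,0],[0,0,0.02,0,0,0],[0,0,0.008,0,0,0],[0,0,0,0,0,0]]]'; python3 -m jog '[[[-0.009,-0.004,0.009,0,0,0],[-0.009,-0.004,0.009,0,0,0],[-0.009,-0.004,0.008,0,0,0],[-0.009,-0.004,0.008,0,0,0],[-0.007,-0.003,0.01,0,0,0],[-0.007,-0.003,0.01,0,0,0],[-0.005,-0.002,0.009,0,0,0],[-0.005,-0.002,0.009,0,0,0],[0,0,0,0,0,0]]]'
```

```text
clock: 3.4
tool_pos: [0.6419, 0.0014, 0.1458]
eef_rot: [0.993, 0.12, -0.0, 0.0]
contact_force: [0.1, 0.2, 0.2]
opening: 0.002
finger_force: 0.0
clock: 4.53
tool_pos: [0.576, 0.0131, 0.0727]
eef_rot: [0.993, 0.12, -0.002, 0.0]
contact_force: [0.2, 0.4, 0.8]
opening: 0.005
finger_force: 0.0
```

```bash
python3 -m jog '[[[-0.003,-0.001,0.003,0,0,0],[0,0,0.003,0,0,0],[0,0,0.002,0,0,0],[0,0,0,0,0,0]]]'; python3 -m jog '[[[0,0,0.003,0,0,0],[0,0,0,0,0,0]]]'
```

```text
clock: 5.03
tool_pos: [0.5739, 0.0135, 0.0665]
eef_rot: [0.993, 0.12, -0.0, 0.0]
contact_force: [-3.1, -0.9, 9.6]
opening: 0.007
finger_force: 4.2
clock: 5.28
tool_pos: [0.5739, 0.0135, 0.0662]
eef_rot: [0.993, 0.12, 0.0, 0.0]
contact_force: [-8.6, 0.0, 31.9]
opening: 0.008
finger_force: 16.2
```

```bash
python3 -m jog '[[[0,0,-0.01,0,0,0],[0.01,0,-0.04,0,0,0],[0.02,0,-0.05,0,0,0],[0.02,0,-0.05,0,0,0],[0.02,0,-0.05,0,0,0],[0,0,0,0,0,0],[0,0,0,0,0,0]]]' 0.088
python3 - <<'E'
from h import *
f,K,M=snap("wrist"); np.savez("w1.npz",f=f,K=K,M=M)
t,K2,M2=snap("top"); np.savez("t1.npz",f=t,K=K2,M=M2)
im=np.zeros((400,800,3),np.uint8); im[:,:640]=f; im[:100,640:740]=t[115:215,265:365]; save(im,"w1.png")
E
```

```text
clock: 6.15
tool_pos: [0.6415, 0.0297, 0.2618]
eef_rot: [0.993, 0.12, -0.001, 0.0]
contact_force: [0.7, -0.1, 0.4]
opening: 0.779
finger_force: 0.0
```

View pics/w1.png

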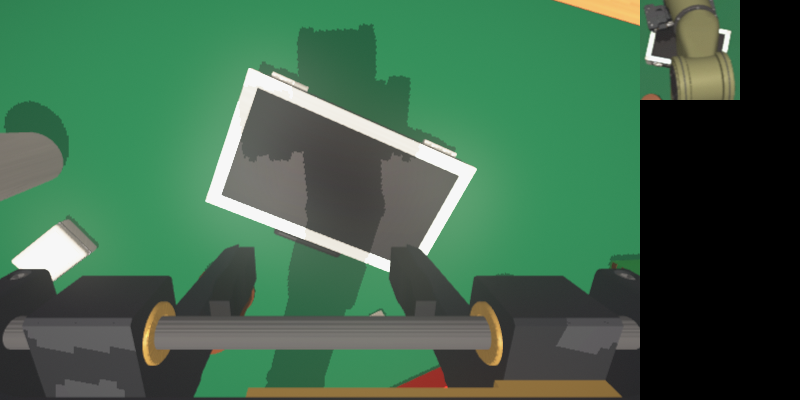

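The lid is shut: white-edged rectangle with corners at (248,68), (476,168), (206,202), and the fourth hidden by a finger. Fitting it now.

```bash
cat >> h.py <<'E'
def line(pts): # fit line through pts, homogeneous
    vx,vy,x,y=cv2.fitLine(np.float32(pts),cv2.DIST_HUBER,0,.01,.01).ravel(); return np.array([-vy,vx,vy*x-vx*y])
def meet(a,b):
    c=np.cross(a,b); return c[:2]/c[2]
def edges(mask,quad,trim=.15,tol=4):
    """refit the 4 sides of a rough quad to contour of mask; returns corners"""
    c=max(cv2.findContours(mask.astype(np.uint8),0,1)[0],key=cv2.contourArea)[:,0].astype(float); L=[]
    for i in range(4):
        a,b=np.array(quad[i],float),np.array(quad[(i+1)%4],float);d=(b-a);n=np.linalg.norm(d);d/=n
        t=(c-a)@d;o=np.abs((c-a)@np.array([-d[1],d[0]])); k=(t>trim*n)&(t<(1-trim)*n)&(o<tol)
        L.append(line(c[k])) if k.sum()>4 else L.append(None)
    return [meet(L[i-1],L[i]) if L[i] is not None and L[i-1] is not None else None for i in range(4)],L
E
python3 - <<'E'
from h import *
d=np.load("w1.npz");f,K,M=d["f"],d["K"],d["M"]
hsv=cv2.cvtColor(f,cv2.COLOR_RGB2HSV).astype(int)
m=~((hsv[...,0]>55)&(hsv[...,0]<95)&(hsv[...,1]>90))  # not felt
w=((hsv[...,1]<60)&(hsv[...,2]>170)); k,l,st,ce=cv2.connectedComponentsWithStats(w.astype(np.uint8)); w=l==l[130,231] if l[130,231] else l==l[100,238]
q=[(248,68),(476,168),(412,278),(206,202)]
c,L=edges(w,q,tol=6); print(c)
p=plane(c,K,M,.066); print(p.round(4)); print(np.linalg.norm(p-np.roll(p,-1,0),axis=1).round(4))
dg=np.degrees(np.arctan2(*(p[0]-p[1])[[1,0]])),np.degrees(np.arctan2(*(p[3]-p[2])[[1,0]])),np.degrees(np.arctan2(*(p[0]-p[3])[[1,0]]))
print("angles",dg,"centre",p.mean(0), (p[1]+p[3])/2)
E
```

```text
[array([248.72614 ,  67.284676], dtype=float32), array([476.44986, 168.82661], dtype=float32), array([411.7094, 279.8153], dtype=float32), array([204.85428, 200.97923], dtype=float32)]
[[ 0.7302  0.1273  0.066 ]
 [ 0.6889 -0.1277  0.066 ]
 [ 0.543  -0.1039  0.066 ]
 [ 0.5828  0.151   0.066 ]]
[0.2583 0.1478 0.258  0.1492]
angles (np.float64(80.80712387739356), np.float64(81.13285596396035), np.float64(-9.163593860454029)) centre [0.63623664 0.01165314 0.066     ] [0.63586409 0.01164679 0.066     ]
```

```bash
python3 -c "
from h import *
to(.32,-.36,.34,2)"
```

```text
at [0.6409 0.0295 0.2609] psi 13.79 tilt 0.23 q1,q7 [ 0.02 -1.62] t 6.25
 tool shift [-0.4048  0.3018 -0.0775] turn z 0.2058
```

```bash
python3 -m jog '[[[-0.02,0.015,-0.04,0,0,0],[-0.025,0.019,-0.038,0,0,0],[-0.04,0.03,0,0,0,0],[-0.04,0.03,0,0,0,0],[-0.04,0.03,0,0,0,0],[-0.04,0.03,0,0,0,0],[-0.04,0.03,0,0,0,0],[-0.04,0.03,0,0,0,0],[-0.04,0.03,0,0,0,0],[-0.04,0.03,0,0,0,0],[-0.04,0.03,0,0,0,0],[0,0,0,0,0,0]]]'; python3 -m jog '[[[0,0,0,0,0,0.103],[0,0,0,0,0,0.103],[0,0,0,0,0,0],[0,0,0,0,0,0]]]'
python3 - <<'E'
from h import *
to(.385,-.365,.2,2)
f,K,M=snap("wrist"); np.savez("w2.npz",f=f,K=K,M=M)
t,K2,M2=snap("top"); np.savez("t2.npz",f=t,K=K2,M=M2)
im=np.zeros((400,800,3),np.uint8); im[:,:640]=f; im[:180,640:800]=t[110:290,265:425]; save(im,"w2.png")
E
```

```text
clock: 7.75
tool_pos: [0.3172, -0.3646, 0.3393]
eef_rot: [0.993, 0.116, -0.002, -0.001]
contact_force: [0.5, 1.2, 0.2]
opening: 0.999
finger_force: 0.0
clock: 8.25
tool_pos: [0.3217, -0.361, 0.3403]
eef_rot: [1.0, 0.019, -0.0, -0.0]
contact_force: [-0.4, 0.5, -0.5]
opening: 0.997
finger_force: 0.0
at [ 0.3217 -0.361   0.3403] psi 2.15 tilt 0.06 q1,q7 [ 0.88 -0.89] t 8.25
 tool shift [0.0631 0.0065 0.1403] turn z 0.0027
```

View pics/w2.png

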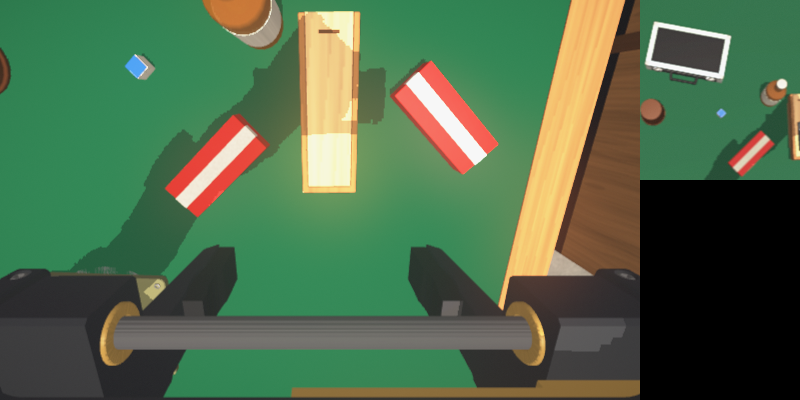

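The domino top is in full view, corners (300,11), (358,12), (356,192), (303,192); bottle at upper left, the case shut. Triangulating the top face with the top camera.

Run:
```python
from h import *
def fit(fn,q,tol=5):
    d=np.load(fn);f=d["f"];hsv=cv2.cvtColor(f,cv2.COLOR_RGB2HSV).astype(int)
    felt=(hsv[...,0]>45)&(hsv[...,0]<95)&(hsv[...,1]>70)
    m=~felt; r=np.zeros(m.shape,np.uint8); qq=np.array(q,float);qc=qq.mean(0);big=qc+(qq-qc)*(1+14/np.linalg.norm(qq-qc,axis=1))[:,None]
    cv2.fillPoly(r,[big.astype(np.int32)],1); m=m&(r>0)
    c,L=edges(m,q,tol=tol); return np.array(c),d["K"],d["M"]
a=fit("w2.npz",[(300,11),(358,12),(356,192),(303,192)])
b=fit("t2.npz",[(416,204),(437,204),(440,269),(417,269)],3)
print(a[0].round(1).tolist(),b[0].round(1).tolist())
for z in(.081,): 
    for x in(a,b):
        p=plane(x[0],x[1],x[2],z); print(p.round(4)[:,:2].tolist(),np.linalg.norm(p-np.roll(p,-1,0),axis=1).round(4),"c",p.mean(0).round(4),"ang",np.degrees(np.arctan2(*((p[0]+p[1]-p[2]-p[3])[[1,0]]))).round(2))
for i in range(4): print(tri([(a[0][i],a[1],a[2]),(b[0][i],b[1],b[2])]))
# case z: w1 corner vs t2
d=np.load("t2.npz")
k=fit("t2.npz",[(274,132),(357,148),(346,187),(270,172)],4); print("case t",k[0].round(1).tolist())
w=np.load("w1.npz"); wc=[[248.7,67.3],[476.4,168.8],[411.7,279.8],[204.9,201]]
for i in range(4): print(tri([(wc[i],w["K"],w["M"]),(k[0][i],k[1],k[2])]))
```

```text
[[297.20001220703125, 11.0], [360.0, 11.0], [356.20001220703125, 192.0], [301.5, 192.0]] [[414.0, 203.60000610351562], [435.79998779296875, 202.6999969482422], [441.8999938964844, 269.0], [414.0, 269.0]]
[[0.4929, -0.3246], [0.4956, -0.3941], [0.2875, -0.4046], [0.2847, -0.3333]] [0.0695 0.2083 0.0713 0.2084] c [ 0.3902 -0.3642  0.081 ] ang 2.64
[[0.4895, -0.322], [0.4945, -0.393], [0.2816, -0.4082], [0.2791, -0.3199]] [0.0712 0.2135 0.0884 0.2104] c [ 0.3862 -0.3608  0.081 ] ang 1.76
(array([ 0.49287826, -0.32390773,  0.07327315]), np.float64(1.767109912620231))
(array([ 0.4960788 , -0.39440565,  0.07623109]), np.float64(0.5998714798562894))
(array([ 0.28325996, -0.40842372,  0.07043897]), np.float64(2.785498416774923))
(array([ 0.2786045 , -0.32884701,  0.05188425]), np.float64(3.5827420263552163))Traceback (most recent call last):
  File "<stdin>", line 17, in <module>
  File "<stdin>", line 7, in fit
ValueError: setting an array element with a sequence. The requested array has an inhomogeneous shape after 1 dimensions. The detected shape was (4,) + inhomogeneous part.
```

Centre (0.390, −0.364), yaw 2.6°, sides 208×70 mm at 0.081 m, as given. Descending to grasp.

```bash
python3 -m jog '[[[0.034,0.003,0.03,0,0,-0.008],[0.034,0.003,0.03,0,0,0],[0,0,0.05,0,0,0],[0,0,0.05,0,0,0],[0,0,0.04,0,0,0],[0,0,0,0,0,0]]]'; python3 -c "
from h import *
to(.390,-.3645,.048,2.6)"
```

```text
clock: 9.1
tool_pos: [0.3882, -0.3637, 0.1384]
eef_rot: [1.0, 0.022, -0.002, -0.002]
contact_force: [0.3, 0.3, 0.1]
opening: 1.0
finger_force: 0.0
at [ 0.3882 -0.3637  0.1384] psi 2.51 tilt 0.36 q1,q7 [ 0.75 -1.05] t 9.1
 tool shift [0.0021 0.0013 0.0904] turn z -0.0016
```

```bash
python3 -m jog '[[[0.002,0.001,0.03,0,0,0],[0,0,0.03,0,0,0],[0,0,0.02,0,0,0],[0,0,0.01,0,0,0],[0,0,0,0,0,0]]]'; python3 -m jog '[[[0,0,0,0,0,0],[0,0,0,0,0,0],[0,0,0,0,0,0],[0,0,0,0,0,0]]]' 0.06 35; python3 -m jog '[[[0,0,-0.01,0,0,0],[0,0,-0.02,0,0,0],[0,0,-0.04,0,0,0],[0,0,-0.05,0,0,0],[0,0,-0.05,0,0,0],[0,0,-0.05,0,0,0],[0,0,0,0,0,0]]]'; python3 -c "
from h import *
to(.636,.0115,.28,80.9)"
```

```text
clock: 9.72
tool_pos: [0.3924, -0.3665, 0.0515]
eef_rot: [1.0, 0.021, 0.0, 0.0]
contact_force: [-0.3, 0.1, -0.0]
opening: 0.997
finger_force: 0.0
clock: 10.22
tool_pos: [0.3922, -0.3663, 0.0516]
eef_rot: [1.0, 0.021, 0.001, 0.0]
contact_force: [-0.8, 0.4, 5.8]
opening: 0.788
finger_force: 35.0
clock: 11.1
tool_pos: [0.3931, -0.3672, 0.2741]
eef_rot: [1.0, 0.021, 0.003, 0.002]
contact_force: [0.6, -0.3, -6.6]
opening: 0.791
finger_force: 35.0
at [ 0.3931 -0.3672  0.2741] psi 2.43 tilt 0.42 q1,q7 [ 0.79 -1.  ] t 11.1
 tool shift [ 0.2588 -0.368  -0.0063] turn z -1.3695
```

```bash
python3 -m jog '[[[0.02,-0.03,-0.03,0,0,0],[0.026,-0.037,0,0,0,0],[0.026,-0.037,0,0,0,0],[0.026,-0.037,0,0,0,0],[0.026,-0.037,0,0,0,0],[0.026,-0.037,0,0,0,0],[0.026,-0.037,0,0,0,0],[0.026,-0.037,0,0,0,0],[0.026,-0.037,0,0,0,0],[0.03,-0.042,0,0,0,0],[0,0,0,0,0,0]]]'; python3 -m jog '[[[0,0,0,0,0,-0.13],[0,0,0,0,0,-0.137],[0,0,0,0,0,-0.137],[0,0,0,0,0,-0.137],[0,0,0,0,0,-0.137],[0,0,0,0,0,-0.137],[0,0,0,0,0,-0.137],[0,0,0,0,0,-0.137],[0,0,0,0,0,-0.137],[0,0,0,0,0,-0.137],[0,0,0,0,0,0],[0,0,0,0,0,0]]]'; python3 -c "
from h import *
to(.636,.0135,.0835,80.9)"
```

```text
clock: 12.48
tool_pos: [0.6335, 0.0197, 0.2974]
eef_rot: [1.0, 0.026, -0.002, -0.002]
contact_force: [-0.2, 1.2, -6.2]
opening: 0.793
finger_force: 35.0
clock: 13.98
tool_pos: [0.6329, 0.0121, 0.2993]
eef_rot: [0.764, 0.646, -0.001, -0.001]
contact_force: [-0.9, -0.1, -5.7]
opening: 0.794
finger_force: 35.0
at [0.6329 0.0121 0.2993] psi 80.41 tilt 0.16 q1,q7 [ 0.2  -0.59] t 13.975
 tool shift [0.0022 0.0034 0.2158] turn z -0.0086
```

```bash
python3 -m jog '[[[0.002,0.003,0.04,0,0,-0.009],[0,0,0.05,0,0,0],[0,0,0.05,0,0,0],[0,0,0.035,0,0,0],[0,0,0.02,0,0,0],[0,0,0.01,0,0,0],[0,0,0,0,0,0],[0,0,0,0,0,0]]]'; python3 -m jog '[[[0,0,0.005,0,0,0],[0,0,0.004,0,0,0],[0,0,0.002,0,0,0],[0,0,0,0,0,0]]]'; python3 -c "
from h import *
to(.636,.0135,.082,80.9)"
```

```text
clock: 14.98
tool_pos: [0.6382, 0.0144, 0.0972]
eef_rot: [0.76, 0.65, 0.001, 0.001]
contact_force: [0.1, -0.2, -5.4]
opening: 0.79
finger_force: 35.0
clock: 15.48
tool_pos: [0.6369, 0.0141, 0.0845]
eef_rot: [0.76, 0.65, -0.0, -0.0]
contact_force: [0.1, -1.0, -6.6]
opening: 0.791
finger_force: 35.0
at [0.6369 0.0141 0.0845] psi 81.06 tilt 0.02 q1,q7 [ 0.14 -0.73] t 15.475
 tool shift [-0.0008 -0.0008  0.0025] turn z 0.0028
```

```bash
python3 -m jog '[[[-0.001,-0.001,0.002,0,0,0],[0,0,0.001,0,0,0],[0,0,0.001,0,0,0],[0,0,0,0,0,0]]]'; python3 -m jog '[[[0,0,0.001,0,0,0],[0,0,0,0,0,0]]]'
```

```text
clock: 15.98
tool_pos: [0.6357, 0.0131, 0.0816]
eef_rot: [0.76, 0.65, -0.0, 0.0]
contact_force: [-4.6, -0.6, 4.7]
opening: 0.793
finger_force: 35.0
clock: 16.23
tool_pos: [0.6357, 0.0131, 0.0816]
eef_rot: [0.76, 0.65, -0.0, 0.0]
contact_force: [-6.5, -1.8, 12.1]
opening: 0.792
finger_force: 35.0
```

Contact at the expected 0.0816. Release, rise and look back at it with the wrist camera.

```bash
python3 -m jog '[[[0,0,-0.001,0,0,0],[0,0,0,0,0,0],[0,0,0,0,0,0],[0,0,-0.03,0,0,0],[0,0,-0.05,0,0,0],[-0.03,0,-0.05,0,0,0],[-0.05,0,-0.05,0,0,0],[-0.05,0,-0.05,0,0,0],[0,0,0,0,0,0],[0,0,0,0,0,0]]]' 0.088
python3 - <<'E'
from h import *
to(.34,-.36,.32,2)
f,K,M=snap("wrist"); np.savez("w3.npz",f=f,K=K,M=M)
t,K2,M2=snap("top"); np.savez("t3.npz",f=t,K=K2,M=M2)
im=np.zeros((600,640,3),np.uint8); im[:400]=f; im[400:,:340]=cv2.resize(t[200:290,350:503],(340,200)); save(im,"w3.png")
E
```

```text
clock: 17.48
tool_pos: [0.6172, -0.1027, 0.2985]
eef_rot: [0.76, 0.65, 0.0, -0.001]
contact_force: [-0.3, -0.6, 0.1]
opening: 0.995
finger_force: 0.0
at [ 0.6172 -0.1027  0.2985] psi 81.1 tilt 0.07 q1,q7 [ 0.4  -0.41] t 17.475
 tool shift [-0.297  -0.2342 -0.0216] turn z 1.3806
```

View pics/w3.png

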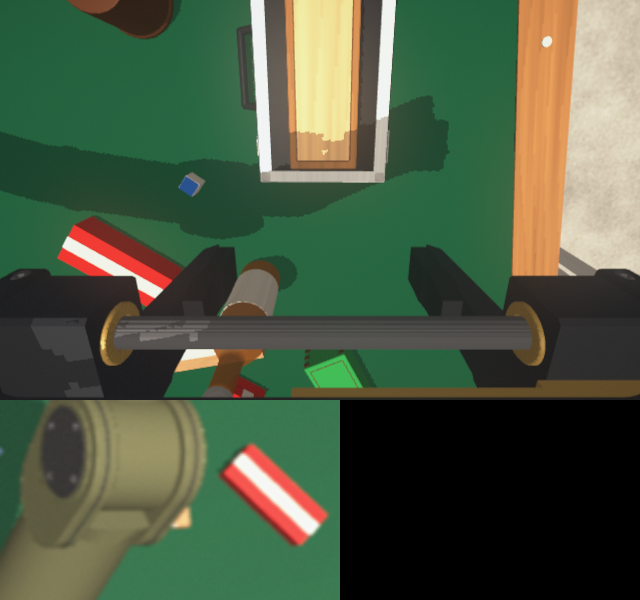

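The domino box lies on the lid, its long side parallel to the case (near end at rows 163–170; case near edge at row 181). Now check numerically, and plan the move to the carton, whose light end shows at top-view inset (180,515).

Run:
```python
from h import *
d=np.load("w3.npz");f,K,M=d["f"],d["K"],d["M"]
y=np.radians(-9.1);ex=np.array([np.cos(y),np.sin(y),0]);ey=np.array([-np.sin(y),np.cos(y),0]);c=np.array([.636,.0115,0])
P=lambda a,b,z:proj(c+a*ex+b*ey+[0,0,z],K,M)[0].round(1)
print("exp case",P(-.075,-.13,.066),P(.075,-.13,.066),"dom top",P(-.035,-.105,.111),P(.035,-.105,.111),"dom bot",P(-.035,-.105,.066),P(.035,-.105,.066),"dom top far x",P(-.035,0,.111),P(.035,0,.111))
g=cv2.cvtColor(f,cv2.COLOR_RGB2HSV)
for r in(40,100,150):print(r,[ (int(x),f[r,x].tolist()) for x in list(range(282,300,2))+list(range(350,366,2))])
print([(r,f[r,325].tolist()) for r in range(154,188,2)])
```

```text
exp case [260.1 181.9] [384.5 182.4] dom top [289.  169.3] [355.7 169.6] dom bot [292.8 161.5] [352.  161.7] dom top far x [286.1  60.7] [359.7  61. ]
40 [(282, [97, 89, 81]), (284, [98, 89, 81]), (286, [164, 117, 79]), (288, [214, 144, 90]), (290, [213, 143, 88]), (292, [207, 139, 86]), (294, [222, 197, 130]), (296, [242, 233, 162]), (298, [242, 235, 164]), (350, [242, 229, 155]), (352, [160, 107, 69]), (354, [218, 147, 85]), (356, [220, 149, 87]), (358, [216, 144, 85]), (360, [77, 65, 52]), (362, [67, 60, 53]), (364, [82, 75, 69])]
100 [(282, [105, 96, 86]), (284, [105, 96, 86]), (286, [105, 96, 86]), (288, [180, 128, 85]), (290, [228, 159, 99]), (292, [226, 158, 96]), (294, [208, 141, 88]), (296, [236, 223, 152]), (298, [243, 235, 164]), (350, [219, 193, 126]), (352, [231, 162, 95]), (354, [221, 151, 88]), (356, [218, 147, 87]), (358, [111, 84, 61]), (360, [86, 75, 64]), (362, [96, 85, 76]), (364, [94, 85, 75])]
150 [(282, [93, 87, 80]), (284, [93, 87, 80]), (286, [93, 87, 80]), (288, [92, 85, 78]), (290, [142, 101, 69]), (292, [154, 108, 70]), (294, [155, 108, 71]), (296, [128, 94, 67]), (298, [213, 162, 110]), (350, [131, 91, 61]), (352, [160, 110, 69]), (354, [153, 106, 67]), (356, [124, 89, 60]), (358, [73, 65, 55]), (360, [73, 64, 55]), (362, [71, 62, 53]), (364, [71, 63, 53])]
[(154, [202, 155, 104]), (156, [202, 153, 103]), (158, [201, 153, 104]), (160, [159, 120, 82]), (162, [152, 105, 66]), (164, [158, 109, 68]), (166, [157, 107, 67]), (168, [128, 90, 61]), (170, [82, 76, 68]), (172, [192, 184, 170]), (174, [192, 183, 169]), (176, [191, 183, 169]), (178, [190, 182, 168]), (180, [190, 182, 168]), (182, [107, 115, 98]), (184, [54, 77, 54]), (186, [52, 77, 54])]
```

```bash
python3 -m jog '[[[-0.03,-0.024,-0.03,0,0,0],[-0.035,-0.028,0,0,0,0],[-0.035,-0.028,0,0,0,0],[-0.035,-0.028,0,0,0,0],[-0.035,-0.028,0,0,0,0],[-0.035,-0.028,0,0,0,0],[-0.035,-0.028,0,0,0,0],[-0.035,-0.028,0,0,0,0],[-0.025,-0.018,0,0,0,0],[0,0,0,0,0,0]]]'; python3 -m jog '[[[0,0,0,0,0,0.138],[0,0,0,0,0,0.138],[0,0,0,0,0,0.138],[0,0,0,0,0,0.138],[0,0,0,0,0,0.138],[0,0,0,0,0,0.138],[0,0,0,0,0,0.138],[0,0,0,0,0,0.138],[0,0,0,0,0,0.138],[0,0,0,0,0,0.138],[0,0,0,0,0,0],[0,0,0,0,0,0]]]'
python3 - <<'E'
from h import *
to(.32,-.36,.32,2)
f,K,M=snap("wrist"); np.savez("w4.npz",f=f,K=K,M=M)
t,K2,M2=snap("top"); np.savez("t4.npz",f=t,K=K2,M=M2)
im=np.zeros((600,640,3),np.uint8); im[:400]=f; im[400:,:340]=cv2.resize(t[200:290,350:503],(340,200)); im[400:580,345:585]=cv2.resize(t[120:210,255:375],(240,180));save(im,"w4.png")
E
```

```text
clock: 18.82
tool_pos: [0.3343, -0.3636, 0.3279]
eef_rot: [0.761, 0.649, -0.0, -0.001]
contact_force: [-1.3, 0.9, -0.1]
opening: 0.999
finger_force: 0.0
clock: 20.32
tool_pos: [0.3368, -0.3619, 0.3288]
eef_rot: [1.0, 0.02, -0.0, -0.0]
contact_force: [-0.5, 0.4, -0.6]
opening: 0.998
finger_force: 0.0
at [ 0.3368 -0.3619  0.3288] psi 2.26 tilt 0.05 q1,q7 [ 0.91 -0.95] t 20.325
 tool shift [-0.0167 -0.0025  0.0088] turn z 0.0046
```

View pics/w4.png

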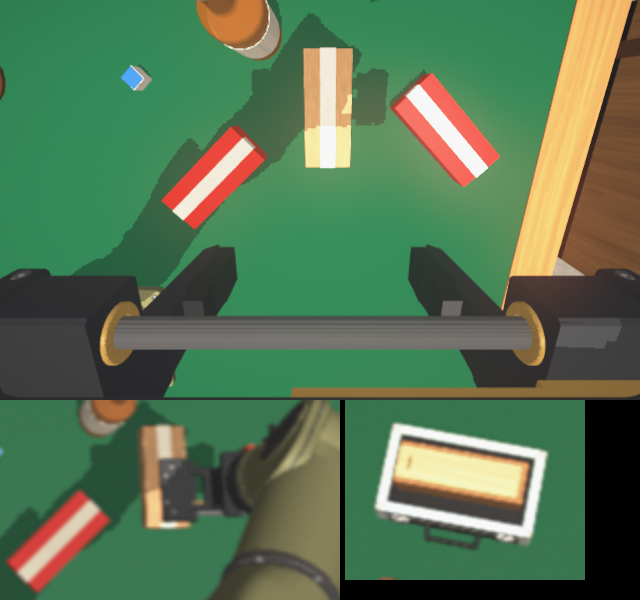

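Domino is within about 2 mm of its target place. The carton is now clear: corners (304,48), (352,48), (351,167), (305,167), with white tape on brown; reds lie either side.

```bash
cat >> h.py <<'E'
def fitq(fn,q,tol=5,grow=14,mk=None):
    d=np.load(fn);f=d["f"];hsv=cv2.cvtColor(f,cv2.COLOR_RGB2HSV).astype(int)
    m=mk(hsv) if mk else ~((hsv[...,0]>45)&(hsv[...,0]<95)&(hsv[...,1]>70)); r=np.zeros(m.shape,np.uint8)
    qq=np.array(q,float);qc=qq.mean(0);big=qc+(qq-qc)*(1+grow/np.linalg.norm(qq-qc,axis=1))[:,None]
    cv2.fillPoly(r,[big.astype(np.int32)],1); c,L=edges(m&(r>0),q,tol=tol); return np.array(c),d["K"],d["M"]
def rep(a,z):
    p=plane(*a,z); print(a[0].round(1).tolist(),"sides",np.linalg.norm(p-np.roll(p,-1,0),axis=1).round(4),"c",p.mean(0).round(4),"ang",np.degrees(np.arctan2(*((p[0]+p[1]-p[2]-p[3])[[1,0]]))).round(2))
E
python3 - <<'E'
from h import *
a=fitq("w4.npz",[(304,48),(352,48),(351,167),(305,167)]); rep(a,.036)
w2=np.load("w2.npz")
E
```

```text
[[302.5, 46.599998474121094], [352.3999938964844, 48.099998474121094], [349.3999938964844, 167.0], [304.5, 167.0]] sides [0.0617 0.1493 0.0618 0.151 ] c [ 0.4025 -0.3636  0.036 ] ang 2.31
```

```bash
python3 -m jog '[[[0,0,0.05,0,0,0],[0,0,0.04,0,0,0],[0,0,0,0,0,0],[0,0,0,0,0,0]]]'
python3 - <<'E'
from h import *
f,K,M=snap("wrist"); np.savez("w5.npz",f=f,K=K,M=M)
a=fitq("w4.npz",[(304,48),(352,48),(351,167),(305,167)])
q=proj(plane(*a,.036),K,M); print(q.round(0).tolist())
b=fitq("w5.npz",q,tol=7); rep(b,.036)
for i in range(4): print(tri([(a[0][i],a[1],a[2]),(b[0][i],b[1],b[2])]))
to(.395,-.364,.008,2.2)
E
```

```text
clock: 20.92
tool_pos: [0.3367, -0.3635, 0.2403]
eef_rot: [1.0, 0.018, 0.001, 0.001]
contact_force: [0.0, -0.6, 1.0]
opening: 1.0
finger_force: 0.0
[[294.0, 33.0], [358.0, 34.0], [354.0, 183.0], [298.0, 183.0]]
[[294.29998779296875, 35.29999923706055], [357.6000061035156, 33.400001525878906], [354.20001220703125, 183.0], [298.79998779296875, 183.0]] sides [0.0618 0.1504 0.0619 0.1486] c [ 0.4022 -0.3638  0.036 ] ang 2.5
(array([ 0.48349989, -0.32609655, -0.01286817]), np.float64(0.607223519339572))
(array([ 0.47495804, -0.38954931,  0.05746637]), np.float64(0.17968608961117158))
(array([ 0.32968112, -0.39728207,  0.04036056]), np.float64(0.2192972036655736))
(array([ 0.32471681, -0.33552137,  0.02906435]), np.float64(0.19183892248889114))
at [ 0.3369 -0.3638  0.2407] psi 2.01 tilt 0.18 q1,q7 [ 0.89 -1.  ] t 20.975
 tool shift [0.0576 0.0018 0.2328] turn z -0.0033
```

Both views agree on centre and size at 0.036 m. Grasping, slightly to the robot's side of centre for bottle clearance (TCP x 0.395 against 0.4024).

```bash
python3 -m jog '[[[0.029,0.001,0.03,0,0,-0.003],[0.029,0.001,0.05,0,0,0],[0,0,0.05,0,0,0],[0,0,0.05,0,0,0],[0,0,0.03,0,0,0],[0,0,0.015,0,0,0],[0,0,0.006,0,0,0],[0,0,0,0,0,0],[0,0,0,0,0,0]]]'; python3 -m jog '[[[0,0,0,0,0,0],[0,0,0,0,0,0],[0,0,0,0,0,0],[0,0,0,0,0,0]]]' 0.052 25; python3 -m jog '[[[0,0,-0.01,0,0,0],[0,0,-0.02,0,0,0],[0,0,-0.04,0,0,0],[0,0,-0.05,0,0,0],[0,0,-0.05,0,0,0],[0,0,-0.05,0,0,0],[0,0,-0.05,0,0,0],[0,0,-0.04,0,0,0],[0,0,0,0,0,0]]]'; python3 -c "
from h import *
to(.636,.0115,.28,80.9)"
```

```text
clock: 22.1
tool_pos: [0.3945, -0.3636, 0.0093]
eef_rot: [1.0, 0.019, 0.001, 0.001]
contact_force: [0.0, 0.8, 0.3]
opening: 0.997
finger_force: 0.0
clock: 22.6
tool_pos: [0.3941, -0.3638, 0.0084]
eef_rot: [1.0, 0.019, 0.0, 0.001]
contact_force: [0.3, -3.3, 3.8]
opening: 0.698
finger_force: 25.0
clock: 23.72
tool_pos: [0.3948, -0.363, 0.3208]
eef_rot: [1.0, 0.019, 0.002, 0.002]
contact_force: [-0.4, 0.3, -3.6]
opening: 0.7
finger_force: 25.0
at [ 0.3948 -0.363   0.3208] psi 2.2 tilt 0.3 q1,q7 [ 0.83 -1.03] t 23.725
 tool shift [ 0.2552 -0.3651  0.0406] turn z -1.3736
```

```bash
python3 -m jog '[[[0.025,-0.036,0,0,0,0],[0.025,-0.036,0,0,0,0],[0.025,-0.036,0,0,0,0],[0.026,-0.037,0,0,0,0],[0.026,-0.037,0,0,0,0],[0.026,-0.037,0,0,0,0],[0.026,-0.037,0,0,0,0],[0.026,-0.037,0,0,0,0],[0.026,-0.037,0,0,0,0],[0.022,-0.026,0,0,0,0],[0,0,0,0,0,0]]]'; python3 -m jog '[[[0,0,0,0,0,-0.137],[0,0,0,0,0,-0.137],[0,0,0,0,0,-0.137],[0,0,0,0,0,-0.137],[0,0,0,0,0,-0.137],[0,0,0,0,0,-0.137],[0,0,0,0,0,-0.137],[0,0,0,0,0,-0.137],[0,0,0,0,0,-0.137],[0,0,0,0,0,-0.14],[0,0,0,0,0,0],[0,0,0,0,0,0]]]'; python3 -c "
from h import *
to(.634,.0036,.1194,80.9)"
```

```text
clock: 25.1
tool_pos: [0.6325, 0.0068, 0.3151]
eef_rot: [1.0, 0.022, -0.002, -0.001]
contact_force: [-0.5, -0.2, -3.7]
opening: 0.699
finger_force: 25.0
clock: 26.6
tool_pos: [0.6325, 0.0016, 0.3171]
eef_rot: [0.762, 0.647, -0.001, -0.0]
contact_force: [-0.9, 0.2, -2.7]
opening: 0.703
finger_force: 25.0
at [0.6325 0.0016 0.3171] psi 80.68 tilt 0.13 q1,q7 [ 0.26 -0.6 ] t 26.6
 tool shift [0.0024 0.0016 0.1977] turn z -0.0038
```

```bash
python3 -m jog '[[[0.002,0.001,0.04,0,0,-0.004],[0,0,0.05,0,0,0],[0,0,0.045,0,0,0],[0,0,0.025,0,0,0],[0,0,0.015,0,0,0],[0,0,0.008,0,0,0],[0,0,0.004,0,0,0],[0,0,0,0,0,0],[0,0,0,0,0,0]]]'; python3 -c "
from h import *
to(.634,.0036,.1194,80.9)"
```

```text
clock: 27.72
tool_pos: [0.6351, 0.0043, 0.1319]
eef_rot: [0.76, 0.65, 0.001, 0.0]
contact_force: [-0.0, -0.6, -2.3]
opening: 0.695
finger_force: 25.0
at [0.6351 0.0043 0.1319] psi 81.05 tilt 0.09 q1,q7 [ 0.21 -0.73] t 27.725
 tool shift [-0.0009 -0.001   0.0125] turn z 0.0026
```

```bash
python3 -m jog '[[[-0.001,-0.001,0.005,0,0,0.002],[0,0,0.004,0,0,0],[0,0,0.002,0,0,0],[0,0,0.001,0,0,0],[0,0,0,0,0,0]]]'; python3 -m jog '[[[0,0,0.001,0,0,0],[0,0,0,0,0,0]]]'
```

```text
clock: 28.35
tool_pos: [0.6332, 0.0033, 0.1195]
eef_rot: [0.761, 0.649, -0.0, 0.0]
contact_force: [-2.8, -0.5, 3.0]
opening: 0.699
finger_force: 25.0
clock: 28.6
tool_pos: [0.6332, 0.0033, 0.1195]
eef_rot: [0.761, 0.649, -0.0, 0.0]
contact_force: [-6.0, -1.4, 8.7]
opening: 0.702
finger_force: 25.0
```

```bash
python3 -m jog '[[[0,0,-0.001,0,0,0],[0,0,0,0,0,0],[0,0,0,0,0,0],[0,0,-0.03,0,0,0],[0,0,-0.05,0,0,0],[-0.04,0,-0.05,0,0,0],[-0.05,0,-0.05,0,0,0],[-0.05,0,-0.03,0,0,0],[0,0,0,0,0,0],[0,0,0,0,0,0]]]' 0.088
python3 - <<'E'
from h import *
f,K,M=snap("wrist"); np.savez("w6.npz",f=f,K=K,M=M); save(f,"w6.png")
y=np.radians(-9.1);ex=np.array([np.cos(y),np.sin(y),0]);ey=np.array([-np.sin(y),np.cos(y),0]);c=np.array([.6355,.0115,0])
P=lambda a,b,z:proj(c+a*ex+b*ey+[0,0,z],K,M)[0].round(1).tolist()
print("exp case",P(-.075,-.13,.066),P(.075,-.13,.066),"dom",P(-.035,-.105,.111),P(.035,-.105,.111),"carton",P(-.031,-.075,.147),P(.031,-.075,.147),P(.031,.075,.147),P(-.031,.075,.147))
to(.487,.311,.31,140)
E
```

```text
clock: 29.85
tool_pos: [0.6122, -0.1274, 0.3217]
eef_rot: [0.761, 0.649, 0.0, -0.001]
contact_force: [-1.4, -0.1, 0.3]
opening: 1.002
finger_force: 0.0
exp case [262.8, 158.0] [382.7, 158.2] dom [290.9, 142.5] [354.9, 142.6] carton [290.7, 115.7] [355.3, 115.9] [361.5, -73.7] [285.7, -73.9]
at [ 0.6121 -0.1265  0.3213] psi 81.08 tilt 0.11 q1,q7 [ 0.48 -0.39] t 29.9
 tool shift [ 0.4128 -0.1914  0.0121] turn z -1.0284
```

View pics/w6.png

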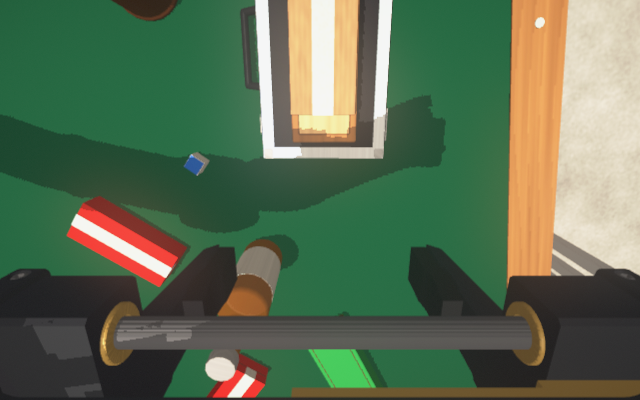

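The carton's near end is at row 115, sides 290–355, exactly as expected (115.7; 291–355); the domino end is at row ~141. Now on to the tin.

```bash
python3 -m jog '[[[0.041,-0.019,0,0,0,0],[0.041,-0.019,0,0,0,0],[0.041,-0.019,0,0,0,0],[0.041,-0.019,0,0,0,0],[0.041,-0.019,0,0,0,0],[0.041,-0.019,0,0,0,0],[0.041,-0.019,0,0,0,0],[0.041,-0.019,0,0,0,0],[0.041,-0.019,0,0,0,0],[0.041,-0.019,0,0,0,0],[0,0,0,0,0,0]]]'; python3 -m jog '[[[0,0,0.01,0,0,-0.128],[0,0,0,0,0,-0.128],[0,0,0,0,0,-0.128],[0,0,0,0,0,-0.128],[0,0,0,0,0,-0.128],[0,0,0,0,0,-0.128],[0,0,0,0,0,-0.128],[0,0,0,0,0,-0.128],[0,0,0,0,0,0],[0,0,0,0,0,0]]]'
python3 - <<'E'
from h import *
to(.487,.311,.31,140)
f,K,M=snap("wrist"); np.savez("w7.npz",f=f,K=K,M=M); save(f,"w7.png")
E
```

```text
clock: 31.28
tool_pos: [0.4852, 0.3126, 0.3215]
eef_rot: [0.757, 0.653, -0.0, -0.002]
contact_force: [-0.2, -0.3, -0.1]
opening: 0.991
finger_force: 0.0
clock: 32.52
tool_pos: [0.4891, 0.3064, 0.3117]
eef_rot: [0.346, 0.938, -0.0, -0.0]
contact_force: [-0.6, -0.0, -0.9]
opening: 0.999
finger_force: 0.0
at [0.4891 0.3064 0.3117] psi 139.52 tilt 0.05 q1,q7 [-0.13 -0.32] t 32.525
 tool shift [0.0046 0.0021 0.0017] turn z -0.0083
```

View pics/w7.png

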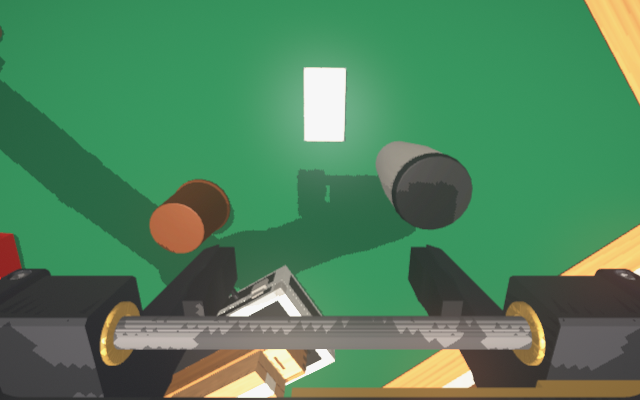

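The tin is at corners (304,67), (346,68), (344,141), (303,141); tumbler to its lower right at (432,190), cup at (190,220).

```bash
python3 -m jog '[[[0.025,0,0.03,0,0,0],[0.025,0,0.03,0,0,0],[0,0,0,0,0,0],[0,0,0,0,0,0]]]'
python3 - <<'E'
from h import *
mk=lambda h:~((h[...,0]>45)&(h[...,0]<95)&(h[...,1]>70))
a=fitq("w7.npz",[(304,67),(346,68),(344,141),(303,141)]); rep(a,.025)
f,K,M=snap("wrist"); np.savez("w8.npz",f=f,K=K,M=M)
q=proj(plane(*a,.025),K,M); b=fitq("w8.npz",q,tol=7); rep(b,.025)
P=[tri([(a[0][i],a[1],a[2]),(b[0][i],b[1],b[2])]) for i in range(4)]
for p in P: print(p)
p=(plane(*a,.025).mean(0)+plane(*b,.025).mean(0))/2
tu=np.array([.559,.381]); t2=plane((432,190),a[1],a[2],.162)[0]; print("tumbler",t2)
u=np.array([np.cos(np.radians(140)),np.sin(np.radians(140))]); g=p[:2]+.012*u
v=np.array([u[1],-u[0]]); r=t2[:2]-g; print("tumbler rel grasp x,y",r@u,r@v)
to(*g,.004,140)
E
```

```text
clock: 33.08
tool_pos: [0.4523, 0.3389, 0.2529]
eef_rot: [0.346, 0.938, 0.0, 0.001]
contact_force: [0.5, 0.4, 0.7]
opening: 1.002
finger_force: 0.0
[[303.0, 67.0], [345.0, 67.0], [345.0, 141.0], [303.0, 141.0]] sides [0.0521 0.0909 0.0557 0.0909] c [0.437  0.3562 0.025 ] ang 139.67
[[300.0, 109.0], [347.6000061035156, 109.0], [345.5, 186.60000610351562], [300.0, 195.6999969482422]] sides [0.053  0.0893 0.0559 0.1007] c [0.4383 0.3553 0.025 ] ang 138.83
(array([0.38515017, 0.36599878, 0.0208636 ]), np.float64(0.1866213595857203))
(array([0.4195214 , 0.40630539, 0.02216995]), np.float64(0.6536008715752328))
(array([0.49136632, 0.34726974, 0.01074553]), np.float64(0.4742264399246504))
(array([0.45075266, 0.31242685, 0.07783907]), np.float64(0.27476066370598184))
tumbler [0.55972548 0.3854426  0.162     ]
tumbler rel grasp x,y -0.08646191425476135 0.10121968338455853
at [0.4527 0.3388 0.2531] psi 139.5 tilt 0.12 q1,q7 [-0.22 -0.48] t 33.125
 tool shift [0.0347 0.0026 0.2491] turn z -0.0088
```

Height reads about 0.022 m and sides 54×91 mm, as given; 10 mm of clearance between the gripper's body and the tumbler. Descending to a grasp 12 mm off centre.

```bash
python3 -m jog '[[[0.018,0.001,0,0,0,-0.008],[0.017,0.001,0,0,0,0],[0,0,0.04,0,0,0],[0,0,0.05,0,0,0],[0,0,0.05,0,0,0],[0,0,0.05,0,0,0],[0,0,0.03,0,0,0],[0,0,0.017,0,0,0],[0,0,0.009,0,0,0],[0,0,0,0,0,0],[0,0,0,0,0,0]]]'; python3 -c "
from h import *
to(.428,.3635,.005,140)"
```

```text
clock: 34.5
tool_pos: [0.4262, 0.3637, 0.0071]
eef_rot: [0.341, 0.94, 0.001, 0.0]
contact_force: [-0.6, 0.1, 0.7]
opening: 0.999
finger_force: 0.0
at [0.4262 0.3637 0.0071] psi 140.07 tilt 0.11 q1,q7 [-0.45 -0.89] t 34.5
 tool shift [-0.0015  0.0009  0.0021] turn z 0.0012
```

```bash
python3 -m jog '[[[0,0,0.002,0,0,0],[0,0,0,0,0,0],[0,0,0,0,0,0],[0,0,0,0,0,0],[0,0,0,0,0,0],[0,0,0,0,0,0]]]' 0.045 20; python3 -m jog '[[[0,0,-0.01,0,0,0],[0,0,-0.02,0,0,0],[0,0,-0.04,0,0,0],[0,0,-0.05,0,0,0],[0,0,-0.05,0,0,0],[0,0,-0.05,0,0,0],[0,0,-0.05,0,0,0],[0,0,-0.03,0,0,0],[0,0,0,0,0,0]]]'; python3 -c "
from h import *
to(.634,.0036,.30,80.9)"
```

```text
clock: 35.25
tool_pos: [0.4258, 0.3631, 0.0042]
eef_rot: [0.341, 0.94, 0.0, 0.0]
contact_force: [0.1, -0.2, 0.5]
opening: 0.613
finger_force: 20.0
clock: 36.38
tool_pos: [0.4259, 0.3641, 0.3066]
eef_rot: [0.341, 0.94, 0.002, 0.001]
contact_force: [1.1, -0.0, -1.9]
opening: 0.611
finger_force: 20.0
at [0.4259 0.3641 0.3066] psi 140.09 tilt 0.27 q1,q7 [-0.26 -0.47] t 36.375
 tool shift [-0.3909 -0.1431  0.006 ] turn z 1.0331
```

```bash
python3 -m jog '[[[-0.038,-0.012,0,0,0,0],[-0.038,-0.012,0,0,0,0],[-0.038,-0.013,0,0,0,0],[-0.038,-0.013,0,0,0,0],[-0.038,-0.013,0,0,0,0],[-0.038,-0.013,0,0,0,0],[-0.038,-0.012,0,0,0,0],[-0.038,-0.012,0,0,0,0],[-0.038,-0.012,0,0,0,0],[-0.038,-0.012,0,0,0,0],[0,0,0,0,0,0]]]'; python3 -m jog '[[[0,0,0,0,0,0.129],[0,0,0,0,0,0.129],[0,0,0,0,0,0.129],[0,0,0,0,0,0.129],[0,0,0,0,0,0.129],[0,0,0,0,0,0.129],[0,0,0,0,0,0.129],[0,0,0,0,0,0.129],[0,0,0,0,0,0],[0,0,0,0,0,0]]]'; python3 -c "
from h import *
to(.6367,.0247,.1512,80.8)"
```

```text
clock: 37.75
tool_pos: [0.6381, 0.0194, 0.3012]
eef_rot: [0.345, 0.939, -0.002, -0.001]
contact_force: [-0.9, -0.1, -2.3]
opening: 0.607
finger_force: 20.0
clock: 39.0
tool_pos: [0.6369, 0.0247, 0.3035]
eef_rot: [0.76, 0.65, -0.001, -0.0]
contact_force: [-0.3, 0.3, -0.9]
opening: 0.612
finger_force: 20.0
at [0.6369 0.0247 0.3035] psi 81.14 tilt 0.08 q1,q7 [ 0.23 -0.65] t 39.0
 tool shift [-0.     -0.      0.1523] turn z 0.0059
```

```bash
python3 -m jog '[[[0,0,0.03,0,0,0.005],[0,0,0.05,0,0,0],[0,0,0.03,0,0,0],[0,0,0.015,0,0,0],[0,0,0.01,0,0,0],[0,0,0.006,0,0,0],[0,0,0,0,0,0],[0,0,0,0,0,0]]]'; python3 -c "
from h import *
to(.6367,.0247,.1512,80.8)"
```

```text
clock: 40.0
tool_pos: [0.6381, 0.0243, 0.1639]
eef_rot: [0.762, 0.647, 0.001, 0.0]
contact_force: [-0.0, -0.2, -0.8]
opening: 0.611
finger_force: 20.0
at [0.6381 0.0243 0.1639] psi 80.66 tilt 0.09 q1,q7 [ 0.2  -0.77] t 40.0
 tool shift [ 0.0002 -0.0015  0.0127] turn z -0.0024
```

```bash
python3 -m jog '[[[0,-0.001,0.005,0,0,0],[0,0,0.004,0,0,0],[0,0,0.002,0,0,0],[0,0,0.001,0,0,0],[0,0,0,0,0,0]]]'; python3 -m jog '[[[0,0,0.001,0,0,0],[0,0,0,0,0,0]]]'
```

```text
clock: 40.62
tool_pos: [0.6367, 0.0243, 0.1512]
eef_rot: [0.762, 0.647, 0.0, 0.0]
contact_force: [-1.1, -0.0, 0.1]
opening: 0.61
finger_force: 20.0
clock: 40.88
tool_pos: [0.6367, 0.0243, 0.1511]
eef_rot: [0.762, 0.647, 0.0, 0.0]
contact_force: [-2.9, -1.3, 6.7]
opening: 0.612
finger_force: 20.0
```

```bash
python3 -m jog '[[[0,0,-0.001,0,0,0],[0,0,0,0,0,0],[0,0,0,0,0,0],[0,0,-0.03,0,0,0],[0,0,-0.05,0,0,0],[-0.04,0,-0.05,0,0,0],[-0.05,0,-0.05,0,0,0],[-0.04,0,-0.02,0,0,0],[0,0,0,0,0,0],[0,0,0,0,0,0]]]' 0.088
python3 - <<'E'
from h import *
f,K,M=snap("wrist"); np.savez("w9.npz",f=f,K=K,M=M)
s,K2,M2=snap("scene"); im=np.zeros((600,640,3),np.uint8); im[:400]=f; im[400:,:300]=cv2.resize(s[170:290,250:430],(300,200)); im[400:,310:630]=cv2.resize(s,(320,200)); save(im,"w9.png")
y=np.radians(-9.1);ex=np.array([np.cos(y),np.sin(y),0]);ey=np.array([-np.sin(y),np.cos(y),0]);c=np.array([.6355,.0115,0])
P=lambda a,b,z:proj(c+a*ex+b*ey+[0,0,z],K,M)[0].round(1).tolist()
print("case",P(-.075,-.13,.066),P(.075,-.13,.066),"dom",P(-.035,-.105,.111),P(.035,-.105,.111),"carton",P(-.031,-.075,.147),P(.031,-.075,.147),"tin",P(-.027,-.046,.172),P(.027,-.046,.172),P(.027,.046,.172),P(-.027,.046,.172))
E
```

```text
clock: 42.12
tool_pos: [0.6163, -0.0965, 0.3436]
eef_rot: [0.762, 0.648, 0.0, -0.001]
contact_force: [-0.8, 0.3, -0.2]
opening: 0.998
finger_force: 0.0
case [267.7, 178.4] [379.2, 178.1] dom [294.1, 166.7] [353.0, 166.5] carton [294.2, 145.4] [353.0, 145.3] tin [295.3, 118.4] [352.0, 118.2] [354.7, 8.6] [292.3, 8.7]
```

View pics/w9.png

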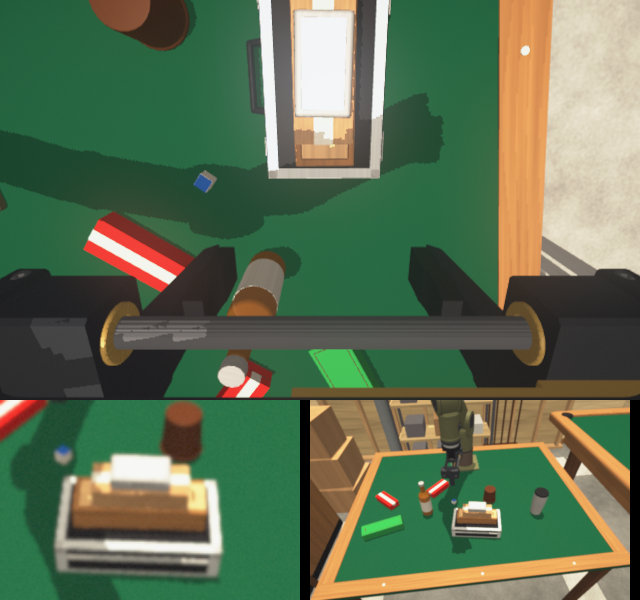

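The column is complete: tin at rows 10–117, columns 294–353, against 9–118 and 294–353 expected. All four bystanders are standing where they were.

```bash
python3 -c "
from plant import *
print(finish_job())"
```

```text
the job is handed in; nothing more can be done
None
```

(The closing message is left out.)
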